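# Take the marking template off its dowelled stand and park it

## Robot

A 6-joint arm with a two-finger parallel gripper is mounted at the origin on a cart in front of the work surface, level with it; the furniture and walls round the work are solid. World frame = base frame: x ahead of the robot, y to its left, z up, the work surface at z = 0. Lengths are in m, angles in rad, forces in N, time in s.
With the tool pointing down it reaches from about 0.375 to 0.825 m from the base axis. Payload 5.5 kg.
Tool frame: the origin (TCP) lies on the centre line of the jaws, within the pads' length; the fingertips stand 25 mm ahead of it and the grasp point (between the pads) lies 6 mm ahead of it; z points along the fingers, y is the line along which they close (so a half turn about z gives the same grasp; the last joint's range is limited). The gripper opens to 85 mm and grips with 20 to 120 N. Pads are 22 mm wide; open, the fingers measure 114 mm over their backs; the gripper's body (76 mm by 85 mm) begins 54 mm behind the grasp point. The pads swing forward as they close: fully open they stand 13 mm farther back than shut.
Start: joints at [-1.212, 0.314, -0.047, 1.21, 0, 1.571], TCP at [0.211, -0.562, 0.256] pointing down, gripper open.
Joint ranges: [-2.67, 2.67], [-0.69, 1.73], [-1.03, 1.25], [-2.08, 2.16], [-1.42, 1.45], [-3.14, 3.14]. Speed limits (rad/s): [2.39, 2.39, 3.01, 3.14, 3.14, 3.14].

## Interface

Orientations are given as a rotation vector (axis times angle).
In Python, from plant import ctrl gives the robot as it stands.
- The arm moves only by the tool arm_command, never from a script. Its argument "commands" is a list that holds one entry, the list of rows, each a list of 6 numbers: the shift along the tool's x, y, z in m, then the turn, a rotation vector about the tool's x, y, z in rad. In form: [[[x, y, z, rx, ry, rz], ...]]. A call has exactly 8 rows; each row is the pose to reach, as a shift and turn from the pose commanded when the call began, along the tool's axes at that moment; what a row does not reach only later rows make up. A row lasts 1/10 s, in which the tool goes at most 50 mm and 8.59 degrees, less where a joint would pass 70% of its speed; a pose out of reach is approached as far as the arm can. A call with a gripper value outside its range is refused whole. "grip" is the finger opening in m, from 0 to 0.0854, set as the call begins (left out, the last holds). The fingers move at their own pace and stop on an object; "grip_force" is the grip in N (left out, the last holds). Time passes only in rows, so rows that repeat a pose let the fingers close, or fill a call up. It gives the time, the measured TCP pose, the force, the opening and the grip force at its end, in the units of the state.
- ctrl.sense(): the state, without advancing time (a new reading comes with each control period).
- ctrl.capture(name): name is "scene" or "top" or "wrist"; returns a dict with "pixels" (384x512x3 uint8, red, green, blue), "vertical_fov" (degrees; the focal length in pixels is half the picture's height over the tangent of half this angle, whatever the lens; pixels are square), "cx", "cy" (the principal point, pixels), "xyz" and "attitude" of the camera in the world. Camera axes: x right, y down, z forward; pixel columns grow to the right and rows downward; lengths in m; the calibration is good to about 2 mm. A picture is of the moment at which its call begins. There is no depth.
- ctrl.close_job(): hands the job in; it is judged then, once.
The state is a dict: "time_s": time; "joints": joint angles; "dq": joint speeds; "effort": joint torques, N m; "tool_pos": TCP position; "eef_rot": TCP orientation; "wrist_force": force on the tool from outside, world axes, zero at the start; "ft_torque": the same for the moment, N m; "finger_gap": opening from 0.0 (shut) to 1.0 (fully open); "grip_force": force on a finger pad.
Only numpy, scipy, OpenCV 4.12 (cv2) and the standard library are available. Lean on these libraries where they do the work, as an engineer would, in place of code of your own. Each camera call takes 0.05 s, during which the arm holds its last target. There are 200 camera calls.

## Task

On the sloping blue marking stand, pull the red keeper cap fully out so that it frees the aluminium template plate, and leave it out. Then draw the plate off its two tight dowels by the black bar handle (clamped each time at another place along its slots), square to the sloping bed, keeping it parallel to the bed and never forcing it, and set it down gently, level and handle up, squarely across both black rubber strips of the white parking rest, with its length across the strips. Do not disturb the glassware, bottles, jars and timer.

Things in the scene. Friction and masses are not known exactly. Their poses are not given: they have to be found in the camera images.
- stand: fixed marking stand, grey foot 165 x 150 x 8 mm. Origin: foot centre on the worktop, under the middle of the bed; z up, x the bed's uphill direction seen from above. It stands left or right of the burn tester (tall console filling y -0.35 to 0.05 from x = 0.46 back), the rest on the other side: carry the plate past in front of the console.
- bed: the stand's blue bed, 124 x 150 x 12 mm, fixed, sloping 0.35 rad, low edge in front. Origin: middle of its upper face, 60 mm above the worktop; z normal to the bed = axis of the two dowels, x up the slope, y along its width. Steel dowels 10 mm thick at y = -56 and +56 mm, x = 0, end 40 mm above the face. Rails 6 mm high carry the plate.
- plate: loose aluminium plate, 90 (x) x 140 (y) x 10 mm, 0.3 to 0.56 kg, 11 mm holes at y = -56 and +56 mm on the dowels. Origin: centre of its underside, at z = 6 mm in the bed's frame at first, over 40 mm when off the dowels; z out of its top. Black bar handle on top, see the handle point. Side force, twist or tilt wedges the plate; over 25 N between plate and stand is forcing.
- handle_mid (a point): fixed point on the plate at the middle of the handle's slots, NOT the handle: x = 15, y = 0, z = 41 mm in the plate's frame. The handle is clamped somewhere within 21 mm of it, fore or aft along the plate's x: find it by touch or camera. It is a bar 70 mm long (y), 12 thick (x), 14 high (z), open under it for 24 mm, post at each end; grip it across its 12 mm.
- keeper (a joint): the red keeper's slide in m: 0 = in, its steel nose reaching 8 mm over the plate's front edge and holding it down; 0.018 = fully out (end stop). It is pulled along the bed's -x (down the slope, out of the front). Stiff: about 5 N, stays where it is left. At 13 mm and more it counts as out.
- keeper_cap (a point): centre of the red ribbed cap of the keeper: a cylinder 22 mm in diameter and 27 mm long, lying along the bed's x, at x = -77.5 mm, y = 0, z = 24 mm in the bed's frame when it is in, moving with it. 6 mm behind it (uphill) stands a bracket 34 mm wide (y), reaching from x = -61 to -51 mm and 37 mm above the bed. Pinch it across y from above, upright or square to the bed.
- rest: fixed white parking rest, board 130 (x) x 160 (y) x 10 mm with two black rubber strips 100 mm long (along x), 18 mm wide, at y = -45 and +45 mm, tops 22 mm above the worktop. Origin: centre of the board's underside; z up. The plate shall lie with its y along the rest's y, either way round, so that its underside is at z = 22 mm.
- beaker: glass beaker, 60 mm wide, 86 mm high; origin at the centre of its underside. Leave alone.
- dropper: amber dropper bottle, 34 mm wide, 113 mm high; origin at the centre of its underside. Leave alone.
- timer: white bench timer, 66 x 58 x 19 mm, in front of the console; origin at the centre of its underside. Leave alone.
- jar_blue: jar with pale blue body and blue cap, 73 mm wide, 122 mm high; origin at the centre of its underside. Leave alone.

How it is judged:
On the way, in this order (a step that is already met when the one before it is completed fails the run):
1. the red keeper cap is pulled out (at least 13 mm of its 18 mm) (value of joint keeper above 0.013 m), for 0.2 s.
2. the plate is held clear above the dowel tips, over the stand and parallel to the bed (z of plate in the frame of bed above 0.041 m and x of plate in the frame of bed between -0.02 and 0.02 m and y of plate in the frame of bed between -0.02 and 0.02 m and angle between the z axis of plate and the z axis of bed, either way round below 0.12 rad), for 0.1 s.
At the end, for the whole second after the job is handed in: The plate lies released and still on both rubber strips, handle up, level within 0.06 rad, its centre within 25 mm (along the strips) and 20 mm (across) of the rest's centre, its length across the strips within 0.25 rad either way round; the keeper is still out 12 mm or more (x of plate in the frame of rest between -0.025 and 0.025 m and y of plate in the frame of rest between -0.02 and 0.02 m and z of plate in the frame of rest between 0.017 and 0.026 m and angle between plate's own z axis and vertical below 0.06 rad and angle between the y axis of plate and the y axis of rest, either way round below 0.25 rad and linear speed of plate below 0.02 m/s and value of joint keeper above 0.012 m); the robot touches nothing.
It fails at once if the plate is forced on its dowels (more than 25 N between plate and stand) (contact force between plate and stand above 25 N).
It fails at once if the plate is tilted more than 0.12 rad out of the bed's plane while still on the dowels (z of plate in the frame of bed between 0 and 0.038 m and x of plate in the frame of bed between -0.02 and 0.02 m and y of plate in the frame of bed between -0.02 and 0.02 m and angle between the z axis of plate and the z axis of bed, either way round above 0.12 rad).
It fails at once if the plate is dropped or rammed on the rest (more than 40 N) (contact force between plate and rest above 40 N).
It fails at once if the beaker, dropper bottle, timer or blue jar is moved more than 20 mm (distance of any of beaker, dropper, timer, jar_blue from where it was at the start of the episode above 0.02 m).
It also fails if it takes over 70 s, if anything falls off the work surface, if the arm or the gripper's body presses on something with over 40 N, if the wrist force passes 120 N, or if a joint passes its speed limit or range.

## Working session

There is one attempt and no reset: what is moved stays moved. The work goes in short steps, Python scripts to look and compute and a tool call to move; the robot and the scene stay as the last step left them, time stands still between calls to the robot, and variables do not carry over. Pictures are saved under pics/ and viewed, at most 10 in all, crops included, and the job is handed in when it is done.

Besides the shell and the picture viewer there is one more tool, called after "Emit:" by a JSON object that holds its "fn" and its "kwargs", one argument or row to a line. arm_command: Moves the arm, as the interface text tells. Its arguments: {"type":"object","properties":{"commands":{"type":"array"},"grip":{"type":"number"},"grip_force":{"type":"number"}},"required":["commands"]}

```bash
ls; mkdir -p pics; cat > h.py <<'E'
import numpy as np, cv2, pickle
from scipy.spatial.transform import Rotation as R
from plant import ctrl
def snap(cam,name):
    d=ctrl.capture(cam); cv2.imwrite(f'pics/{name}.png',np.asarray(d['pixels'])[:,:,::-1]); pickle.dump(d,open(f'pics/{name}.pkl','wb')); return d
def load(n): return pickle.load(open(f'pics/{n}.pkl','rb'))
def rot(a):
    a=np.asarray(a,float)
    return a if a.shape==(3,3) else (R.from_rotvec(a).as_matrix() if a.size==3 else R.from_quat(a).as_matrix())
def foc(d): return d['pixels'].shape[0]/2/np.tan(np.radians(d['vertical_fov'])/2)
def ray(d,u,v):
    r=rot(d['attitude'])@np.array([(u-d['cx'])/foc(d),(v-d['cy'])/foc(d),1]); return np.array(d['xyz']),r
def onz(d,u,v,z):
    o,r=ray(d,u,v); return o+r*(z-o[2])/r[2]
def proj(d,P):
    P=np.atleast_2d(P); c=(P-np.array(d['xyz']))@rot(d['attitude']); return np.c_[d['cx']+foc(d)*c[:,0]/c[:,2], d['cy']+foc(d)*c[:,1]/c[:,2]]
E
python3 - <<'E'
from h import *
for c in ('scene','top','wrist'):
    d=snap(c,c+'0'); print(c,{k:v for k,v in d.items() if k!='pixels'})
print(ctrl.sense())
a=[cv2.imread(f'pics/{c}0.png') for c in('scene','top','wrist')]
cv2.imwrite('pics/all0.png',np.vstack([np.hstack(a[:2])[:, :]])[:, :] if 0 else cv2.resize(np.hstack(a[:2]),(800,300)))
E
```

```text
pics
scene {'vertical_fov': 50.18521364797991, 'cx': 249.64895423407836, 'cy': 193.12139769935192, 'xyz': array([-0.03120947,  0.52177537,  1.09084101]), 'attitude': array([-1.07413518,  2.49014501, -0.91569244])}
top {'vertical_fov': 50.490834392900055, 'cx': 255.02917882976504, 'cy': 195.9238317236238, 'xyz': array([ 0.49407604, -0.05720826,  1.5584534 ]), 'attitude': array([-2.2155659 ,  2.16201856, -0.04553772])}
wrist {'vertical_fov': 69.06617725887669, 'cx': 260.6061478728506, 'cy': 189.86124944796012, 'xyz': array([ 0.27262987, -0.53808433,  0.37401843]), 'attitude': array([ 2.39676673, -1.66115472, -0.22290287])}
{'time_s': 0.15, 'joints': array([-1.21199419e+00,  3.14048965e-01, -4.78307840e-02,  1.21019562e+00,
        1.11160666e-05,  1.57081877e+00]), 'dq': array([-0.00050459, -0.00227474,  0.00336162, -0.00039546,  0.0015126 ,
       -0.00037713]), 'effort': array([ 1.64599160e-04, -5.40045154e+01,  3.40060544e+01,  1.32003511e-02,
       -1.74459086e-05, -2.76362681e-05]), 'tool_pos': array([ 0.21055449, -0.56141524,  0.25564953]), 'eef_rot': array([-3.08993843e+00, -5.60327071e-01,  3.41211310e-04]), 'wrist_force': array([ 0.49512867, -0.07792591,  0.21911829]), 'ft_torque': array([ 0.00574257,  0.03276775, -0.00816392]), 'grip_force': 0.0, 'finger_gap': 1.0021904385051312}
```

View pics/top0.png

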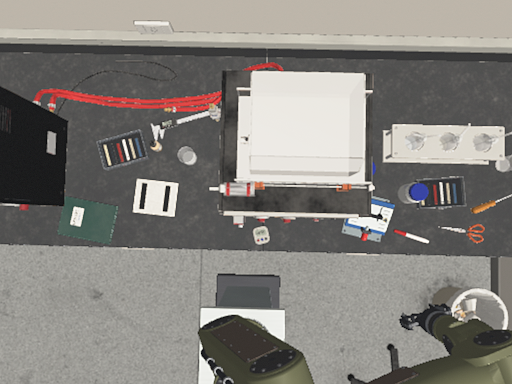

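View pics/scene0.png

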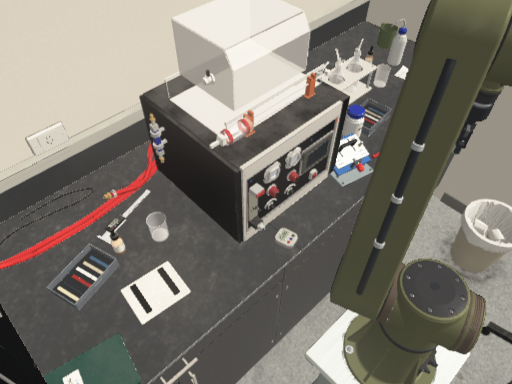

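The top view shows the blue stand at about (368,218), right of the console. The rest is at (156,198), the blue jar at (416,192), the timer at (261,235) and the beaker at (187,155). Next I'll enlarge the stand and rest.

```bash
python3 - <<'E'
from h import *
t=cv2.imread('pics/top0.png'); s=cv2.imread('pics/scene0.png')
A=cv2.resize(t[190:250,335:407],(400,333),interpolation=cv2.INTER_CUBIC)
B=cv2.resize(s[125:190,320:398],(400,333),interpolation=cv2.INTER_CUBIC)
C=cv2.resize(t[170:230,125:189],(284,266),interpolation=cv2.INTER_CUBIC)
D=cv2.resize(s[255:325,115:195],(304,266),interpolation=cv2.INTER_CUBIC)
o=np.zeros((599,800,3),np.uint8); o[:333,:400]=A;o[:333,400:]=B;o[333:,:284]=C;o[333:,400:704]=D
cv2.imwrite('pics/crop1.png',o)
E
```

```text
(no output)
```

View pics/crop1.png

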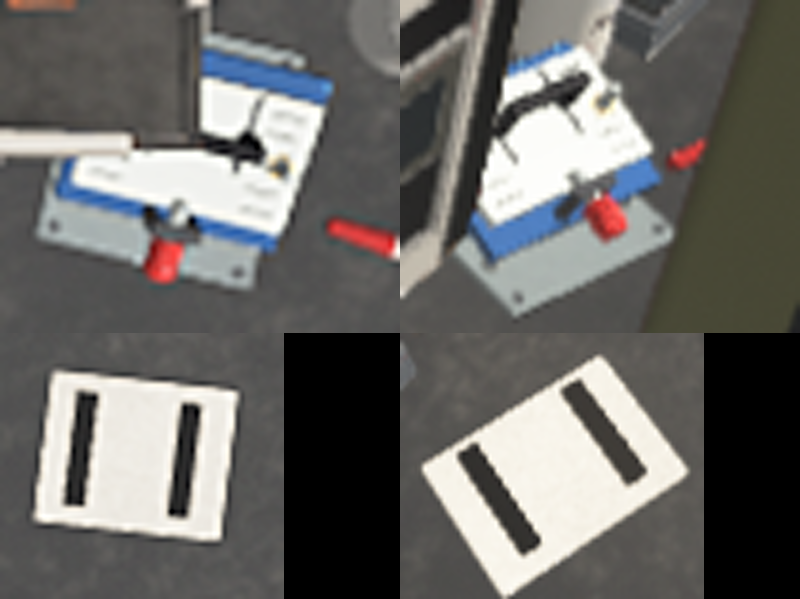

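The foot, bed and red cap are clear in both crops, although the console hides the stand's left-rear part in the top view. I'll fit both poses from the corners.

```bash
cat >> h.py <<'E'
from scipy.optimize import least_squares
def bedT(p):
    Rb=R.from_euler('z',p[2]).as_matrix()@R.from_euler('y',-0.35).as_matrix(); return Rb,np.array([p[0],p[1],.06])
E
python3 - <<'E'
from h import *
t=load('top0'); s=load('scene0')
A=lambda u,v:(335+u/5.5556-.5+.09,190+v/5.55-.41)
B=lambda u,v:(320+(u-400)/5.128-.4,125+v/5.123-.4)
C=lambda u,v:(125+u/4.4375-.4,170+(v-333)/4.433-.4)
D=lambda u,v:(115+(u-400)/3.8-.4,255+(v-333)/3.8-.4)
# rest: corners at z=.01
rc=np.array([[65,80,10],[65,-80,10],[-65,-80,10],[-65,80,10]])/1e3
sc=np.array([[50,45,22],[50,-45,22],[-50,-45,22],[-50,45,22]])/1e3
obs=[(t,C(52,370),rc[0]),(t,C(239,391),rc[1]),(t,C(220,541),rc[2]),(t,C(34,521),rc[3]),
 (t,C(87,393),sc[0]),(t,C(191,404),sc[1]),(t,C(179,516),sc[2]),(t,C(74,504),sc[3]),
 (s,D(421,467),rc[0]),(s,D(600,354),rc[1]),(s,D(689,471),rc[2]),(s,D(508,598),rc[3])]
def f(p):
    Rz=R.from_euler('z',p[2]).as_matrix()
    return np.concatenate([proj(d,Rz@q+[p[0],p[1],0])[0]-uv for d,uv,q in obs])
r=least_squares(f,[.5,.3,0],loss='soft_l1'); print('rest',r.x,np.round(r.fun.reshape(-1,2),1).tolist())
pr=r.x
fc=lambda x,y:('f',np.array([x,y,8])/1e3); bc=lambda x,y,z=0:('b',np.array([x,y,z])/1e3)
obs=[(t,A(37,236),fc(-82.5,75)),(t,A(252,290),fc(-82.5,-75)),
 (t,A(58,190),bc(-62,75,-6)),(t,A(275,247),bc(-62,-75,-6)),(t,A(333,90),bc(62,-75)),(t,A(162,260),bc(-82,0,24)),
 (s,B(518,315),fc(-82.5,75)),(s,B(675,235),fc(-82.5,-75)),(s,B(488,258),bc(-62,75,-6)),(s,B(660,178),bc(-62,-75,-6)),(s,B(607,215),bc(-82,0,24))]
def g(p):
    Rb,ob=bedT(p); Rz=R.from_euler('z',p[2]).as_matrix(); o=[]
    for d,uv,(k,q) in obs:
        P=Rb@q+ob if k=='b' else Rz@q+[p[0],p[1],0]
        o.append(proj(d,P)[0]-uv)
    return np.concatenate(o)
r=least_squares(g,[.5,-.3,-.2],loss='soft_l1'); print('stand',r.x,np.round(r.fun.reshape(-1,2),1).tolist())
Rb,ob=bedT(r.x)
for n,q in [('cap',[-.0775,0,.024]),('hm',[.015,0,.047])]: print(n,Rb@q+ob)
print(Rb); print('jar',onz(t,418,191,.122),'timer',onz(t,261,235,.019))
# detail: handle ends; draw for x offsets
E
```

```text
rest [ 0.56199723  0.34246427 -0.07919085] [[0.2, 0.2], [-0.5, -0.2], [-0.1, -0.2], [0.2, -0.0], [-0.0, -0.4], [0.0, -0.4], [-0.3, 0.5], [-0.2, 0.8], [-0.0, 0.3], [0.6, -0.1], [0.7, -0.5], [-0.8, -0.2]]
stand [ 0.51473994 -0.46027598 -0.2280501 ] [[0.1, -1.2], [0.0, -0.9], [-0.6, 0.5], [-0.4, 0.3], [0.6, -1.6], [-0.1, 0.8], [-1.5, -1.2], [0.5, -1.2], [0.8, 0.4], [0.1, 0.7], [0.8, 1.9]]
cap [ 0.43580697 -0.44195662  0.05597037]
hm [ 0.51276678 -0.45981803  0.10929398]
[[ 0.91505149  0.22607854 -0.33401987]
 [-0.21237201  0.97410908  0.07752184]
 [ 0.34289781  0.          0.93937271]]
jar [ 0.60136423 -0.61290776  0.122     ] timer [ 0.42880032 -0.06469452  0.019     ]
```

```bash
cat >> h.py <<'E'
ST=[0.51474,-0.46028,-0.22805]; RE=[0.5620,0.3425,-0.0792]
def toolR(z,y):
    z=z/np.linalg.norm(z); y=y-z*(y@z); y/=np.linalg.norm(y); return np.c_[np.cross(y,z),y,z]
def rel(p,Rm,cur=None):
    s=ctrl.sense(); p0=s['tool_pos'] if cur is None else cur[0]; R0=rot(s['eef_rot'] if cur is None else cur[1])
    return np.r_[R0.T@(p-p0), R.from_matrix(R0.T@Rm).as_rotvec()]
E
python3 - <<'E'
from h import *
s=ctrl.sense(); R0=rot(s['eef_rot']); print('tool R',R0.round(3).tolist())
w=load('wrist0'); print('cam in tool',R0.T@(w['xyz']-s['tool_pos']),(R0.T@rot(w['attitude'])).round(3).tolist())
Rb,ob=bedT(ST)
cap=Rb@[-.0775,0,.024]+ob
for sg in(1,-1):
    Rm=toolR(-Rb[:,2],sg*Rb[:,1]); print('cap',sg,rel(cap+Rb[:,2]*.15,Rm).round(3),(cap+Rb[:,2]*.15).round(3))
    Rm=toolR(-Rb[:,2],sg*Rb[:,0]); print('handle',sg,rel(Rb@[.015,0,.047+.15]+ob,Rm).round(3))
E
```

```text
tool R [[0.936, 0.351, -0.0], [0.351, -0.936, 0.001], [0.0, -0.001, -1.0]]
cam in tool [ 0.06631633 -0.00020009 -0.11836801] [[-0.0, -0.965, -0.262], [1.0, -0.0, 0.0], [-0.0, -0.262, 0.965]]
cap 1 [ 0.21  -0.061  0.059 -0.446 -0.136 -2.521] [ 0.386 -0.43   0.197]
handle 1 [ 0.276 -0.017  0.005 -0.322  0.172 -0.974]
cap -1 [ 0.21  -0.061  0.059 -0.104  0.34   0.581] [ 0.386 -0.43   0.197]
handle -1 [ 0.276 -0.017  0.005  0.201  0.378  2.131]
```

Emit:
{"fn": "arm_command", "kwargs": {
  "commands": [
    [[0.04,-0.012,0.012,-0.02,0.06,0.1],[0.08,-0.024,0.024,-0.04,0.12,0.2],[0.12,-0.036,0.036,-0.06,0.18,0.3],[0.16,-0.048,0.048,-0.08,0.25,0.4],[0.19,-0.055,0.055,-0.09,0.3,0.5],[0.205,-0.06,0.058,-0.1,0.33,0.57],[0.21,-0.061,0.059,-0.104,0.34,0.581],[0.21,-0.061,0.059,-0.104,0.34,0.581]]
  ],
  "grip": 0.045
}}

```text
time_s: 0.95
tool_pos: [0.3858, -0.4304, 0.1971]
eef_rot: [3.035, -0.345, 0.536]
wrist_force: [1.0, -0.3, 0.1]
finger_gap: 0.525
grip_force: 0.0
```

```bash
python3 - <<'E'
from h import *
d=snap('wrist','w1'); s=ctrl.sense(); print(s['joints'].round(3),s['tool_pos'],s['wrist_force'],s['time_s'])
im=cv2.imread('pics/w1.png')
cv2.imwrite('pics/w1b.png',cv2.resize(im,(800,600),interpolation=cv2.INTER_CUBIC))
Rb,ob=bedT(ST)
print(proj(d,np.array([Rb@np.array(q)/1e3+ob for q in [[-77.5,0,24],[15,0,47],[-62,-75,0],[62,-75,0],[62,75,0],[-45,70,16],[-45,-70,16],[45,70,16],[45,-70,16]]])).round())
E
```

```text
[-0.962  0.107 -0.499  0.699  0.231  2.437] [ 0.38573433 -0.43118505  0.19750573] [-0.55428602 -0.14812338  0.0059809 ] 1.0
[[261. 184.]
 [261.  82.]
 [331. 164.]
 [340.  34.]
 [181.  34.]
 [190. 150.]
 [331. 150.]
 [183.  50.]
 [338.  50.]]
```

View pics/w1b.png

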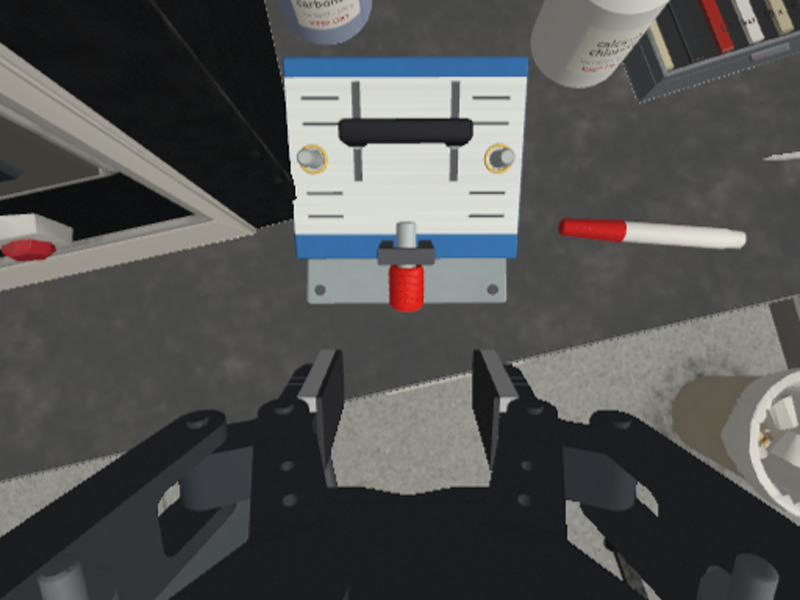

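The wrist view shows everything. Enlarged pixels: bed corners (284,57), (528,57), (297,258), (517,258); cap centre (406,287); handle bar centre (406,131), about 15 px ahead of the predicted mid slot. I'll refit from this.

```bash
python3 - <<'E'
from h import *
d=load('w1'); k=1/1.5625; U=lambda u,v:np.array([u*k-.2,v*k-.2])
obs=[((297,258),[-62,75,0]),((517,258),[-62,-75,0]),((284,57),[62,75,0]),((528,57),[62,-75,0]),
((290,234),[-45,70,16]),((519,234),[-45,-70,16]),((286,77),[45,70,16]),((526,77),[45,-70,16]),((406,287),[-77.5,0,32])]
def f(p):
    Rb,ob=bedT(p[:3]); return np.concatenate([proj(d,Rb@np.array(q)/1e3+ob)[0]-U(*u) for u,q in obs])
r=least_squares(f,ST,loss='soft_l1'); print(r.x,r.fun.reshape(-1,2).round(1).tolist())
Rb,ob=bedT(r.x)
# handle: bar top front/back edge rows 119..145 enlarged; centre at plate z 41(+6)
for n,(u,v),z in [('ctr',(406,131),.050),('top edge',(406,119),.054),('bot edge',(406,143),.047),('left',(338,130),.050),('right',(473,130),.050)]:
    o,ry=ray(d,*U(u,v)); ol=Rb.T@(o-ob); rl=Rb.T@ry; print(n,(ol+rl*(z-ol[2])/rl[2]).round(4))
s=ctrl.sense()
Rm=toolR(-Rb[:,2],-Rb[:,1])
for x in(-.0795,):
    g=Rb@[x,0,.024]+ob; print('cap tcp',rel(g+Rb[:,2]*.006,Rm).round(4))
E
```

```text
[ 0.51502913 -0.45948816 -0.22547871] [[-0.8, -0.8], [-0.1, -0.9], [-1.3, -2.2], [1.5, -2.2], [3.7, 0.4], [-1.3, 0.2], [-0.5, 1.0], [0.7, 1.0], [0.3, 2.2]]
ctr [0.0131 0.0001 0.05  ]
top edge [0.0185 0.0001 0.054 ]
bot edge [0.0074 0.0002 0.047 ]
left [0.0136 0.0356 0.05  ]
right [ 0.0136 -0.0349  0.05  ]
cap tcp [-2.300e-03 -1.700e-03  1.445e-01  2.300e-03  1.000e-04 -8.000e-04]
```

```bash
sed -i 's/^ST=.*; RE/ST=[0.5150,-0.4595,-0.2255]; RE/' h.py
```

Emit:
{"fn": "arm_command", "kwargs": {
  "commands": [
    [[-0.001,-0.001,0.03,0.002,0,-0.001],[-0.002,-0.0017,0.07,0.002,0,-0.001],[-0.0023,-0.0017,0.105,0.002,0,-0.001],[-0.0023,-0.0017,0.13,0.002,0,-0.001],[-0.0023,-0.0017,0.14,0.002,0,-0.001],[-0.0023,-0.0017,0.1445,0.002,0,-0.001],[-0.0023,-0.0017,0.1445,0.002,0,-0.001],[-0.0023,-0.0017,0.1445,0.002,0,-0.001]]
  ]
}}

```text
time_s: 1.8
tool_pos: [0.4328, -0.4412, 0.0622]
eef_rot: [3.034, -0.346, 0.539]
wrist_force: [0.0, -0.1, 0.2]
finger_gap: 0.526
grip_force: 0.0
```

Emit:
{"fn": "arm_command", "kwargs": {
  "commands": [
    [[0,0,0,0,0,0],[0,0,0,0,0,0],[0,0,0,0,0,0],[0,0,0,0,0,0],[0,0,0,0,0,0],[0,0,0,0,0,0],[0,0,0,0,0,0],[0,0,0,0,0,0]]
  ],
  "grip": 0.01,
  "grip_force": 40
}}

```text
time_s: 2.6
tool_pos: [0.4328, -0.4404, 0.0621]
eef_rot: [3.035, -0.345, 0.54]
wrist_force: [-3.4, 1.6, 6.2]
finger_gap: 0.241
grip_force: 38.8
```

Emit:
{"fn": "arm_command", "kwargs": {
  "commands": [
    [[-0.003,0,0,0,0,0],[-0.006,0,0,0,0,0],[-0.009,0,0,0,0,0],[-0.012,0,0,0,0,0],[-0.015,0,0,0,0,0],[-0.017,0,0,0,0,0],[-0.0185,0,0,0,0,0],[-0.0185,0,0,0,0,0]]
  ]
}}

```text
time_s: 3.4
tool_pos: [0.4168, -0.4369, 0.0561]
eef_rot: [3.034, -0.344, 0.543]
wrist_force: [2.4, 2.3, 8.7]
finger_gap: 0.244
grip_force: 39.6
```

```bash
python3 - <<'E'
from h import *
d=snap('wrist','w2'); s=ctrl.sense(); print(s['tool_pos'],s['wrist_force'],s['grip_force'],s['finger_gap'])
cv2.imwrite('pics/w2b.png',cv2.resize(cv2.imread('pics/w2.png')[:,60:460],(800,768))[:600])
E
```

```text
[ 0.41675174 -0.43692048  0.05610937] [1.99853007 2.25667956 8.38258949] 39.62144760880619 0.2406067034550443
```

View pics/w2b.png

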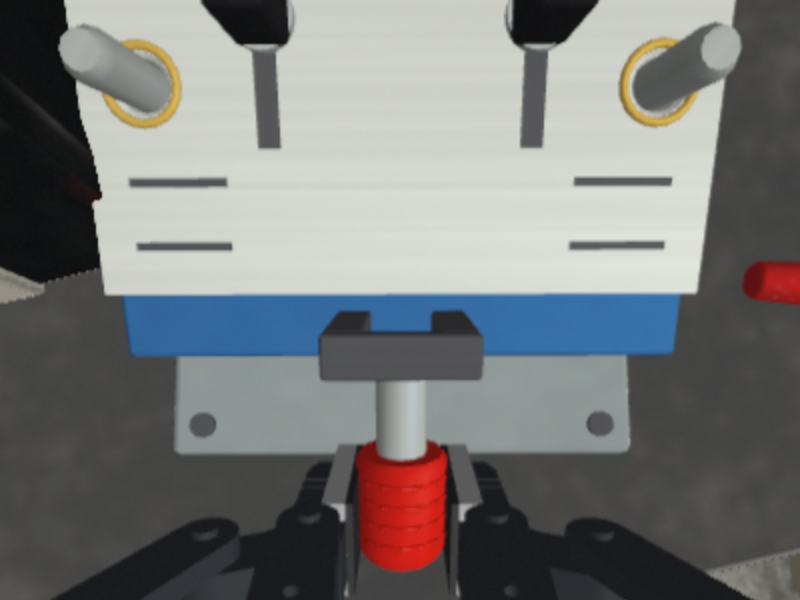

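The keeper is fully out: its nose has gone back into the bracket, with the cap about 20 mm clear at (402,505). I'll release and back off along the tool axis.

Emit:
{"fn": "arm_command", "kwargs": {
  "commands": [
    [[0,0,0,0,0,0],[0,0,0,0,0,0],[0,0,0,0,0,0],[0,0,0,0,0,0],[0,0,-0.02,0,0,0],[0,0,-0.06,0,0,0],[0,0,-0.1,0,0,0],[0,0,-0.14,0,0,0]]
  ],
  "grip": 0.045
}}

```text
time_s: 4.25
tool_pos: [0.3678, -0.4249, 0.1868]
eef_rot: [3.037, -0.346, 0.536]
wrist_force: [-0.3, -0.8, 0.1]
finger_gap: 0.527
grip_force: 0.0
```

```bash
python3 - <<'E'
from h import *
a=load('w1'); b=load('w2'); k=1/1.5625; U=lambda u,v:np.array([u*k-.2,v*k-.2]); V=lambda u,v:np.array([60+u/2-.25,v/2-.25])
obs=[(a,U(*u),q) for u,q in [((297,258),[-62,75,0]),((517,258),[-62,-75,0]),((284,57),[62,75,0]),((528,57),[62,-75,0]),((519,234),[-45,-70,16]),((286,77),[45,70,16]),((526,77),[45,-70,16])]]
obs+=[(b,V(*u),q) for u,q in [((131,354),[-62,75,0]),((673,354),[-62,-75,0]),((104,294),[-45,70,16]),((697,293),[-45,-70,16]),((90,53),[0,56,40]),((721,49),[0,-56,40])][:4]]
def f(p):
    Rb,ob=bedT(p[:3]); return np.concatenate([proj(d,Rb@np.array(q)/1e3+ob)[0]-u for d,u,q in obs])
r=least_squares(f,ST,loss='soft_l1'); print(r.x,r.fun.reshape(-1,2).round(1).tolist())
Rb,ob=bedT(r.x); print('tcp at pinch in bed',Rb.T@(np.array([ 0.41675174,-0.43692048,0.05610937])-ob))
s=ctrl.sense(); print(s['tool_pos'],s['wrist_force'],s['joints'].round(3))
Rm=toolR(-Rb[:,2],Rb[:,0])
print('handle pre',rel(Rb@[.013,0,.053+.11]+ob,Rm).round(4),Rb@[.013,0,.053+.11]+ob)
for n,(u,v),z in [('ctr',(406,131),.050),('top edge',(406,119),.054),('bot edge',(406,143),.047)]:
    o,ry=ray(a,*U(u,v)); ol=Rb.T@(o-ob); rl=Rb.T@ry; print(n,(ol+rl*(z-ol[2])/rl[2]).round(4))
E
```

```text
[ 0.5149932  -0.4594548  -0.22486208] [[-0.8, -0.7], [-0.0, -0.9], [-1.4, -2.1], [1.4, -2.2], [-1.3, 0.2], [-0.6, 1.1], [0.7, 1.0], [-1.3, -0.6], [1.7, -1.0], [2.3, 1.4], [-0.3, 1.6]]
tcp at pinch in bed [-9.60160347e-02  6.19323051e-05  3.09068566e-02]
[ 0.367808   -0.42492589  0.18678127] [-0.27888811 -0.80460104  0.10511369] [-0.986  0.092 -0.543  0.679  0.239  2.413]
handle pre [ 1.115e-01  6.000e-04  7.900e-03 -6.000e-04  3.000e-04 -1.573e+00] [ 0.47241236 -0.44971528  0.21757542]
ctr [0.0132 0.0001 0.05  ]
top edge [0.0185 0.0001 0.054 ]
bot edge [0.0075 0.0001 0.047 ]
```

Emit:
{"fn": "arm_command", "kwargs": {
  "commands": [
    [[0.015,0,-0.01,0,0,-0.15],[0.03,0,-0.02,0,0,-0.3],[0.045,0,-0.02,0,0,-0.45],[0.06,0,-0.02,0,0,-0.6],[0.075,0,-0.02,0,0,-0.75],[0.09,0,-0.02,0,0,-0.9],[0.1,0,-0.02,0,0,-1.05],[0.1115,0.0006,-0.02,0,0,-1.2]]
  ]
}}

```text
time_s: 5.05
tool_pos: [0.464, -0.448, 0.2426]
eef_rot: [2.548, 1.358, 0.385]
wrist_force: [0.0, -0.8, -0.5]
finger_gap: 0.528
grip_force: 0.0
```

```bash
sed -i 's/^ST=.*; RE/ST=[0.5150,-0.45946,-0.2249]; RE/' h.py; python3 - <<'E'
from h import *
s=ctrl.sense(); print(s['joints'].round(3),s['wrist_force'])
Rb,ob=bedT(ST); Rm=toolR(-Rb[:,2],Rb[:,0])
print('handle pre',rel(Rb@[.013,0,.053+.09]+ob,Rm).round(4))
E
```

```text
[-0.865  0.184 -0.302  0.801  0.206  1.327] [ 0.02061104 -0.83811761 -0.51536162]
handle pre [-0.000e+00 -5.000e-04  4.650e-02 -5.000e-04  1.000e-04 -3.667e-01]
```

Emit:
{"fn": "arm_command", "kwargs": {
  "commands": [
    [[0,-0.0005,0.01,0,0,-0.13],[0,-0.0005,0.02,0,0,-0.26],[0,-0.0005,0.035,0,0,-0.366],[0,-0.0005,0.0465,0,0,-0.3667],[0,-0.0005,0.0465,0,0,-0.3667],[0,-0.0005,0.0465,0,0,-0.3667],[0,-0.0005,0.0465,0,0,-0.3667],[0,-0.0005,0.0465,0,0,-0.3667]]
  ]
}}

```text
time_s: 5.85
tool_pos: [0.4792, -0.4518, 0.2001]
eef_rot: [2.235, 1.769, 0.316]
wrist_force: [0.5, -0.3, -0.3]
finger_gap: 0.528
grip_force: 0.0
```

```bash
python3 - <<'E'
from h import *
d=snap('wrist','w3'); s=ctrl.sense(); print(s['tool_pos'],s['wrist_force'],s['joints'].round(3))
cv2.imwrite('pics/w3b.png',cv2.resize(cv2.imread('pics/w3.png'),(800,600),interpolation=cv2.INTER_CUBIC))
Rb,ob=bedT(ST); Rm=toolR(-Rb[:,2],Rb[:,0])
print('grasp',rel(Rb@[.013,0,.053]+ob,Rm).round(4))
q=[[0,56,40],[0,-56,40],[7,35,54],[7,-35,54],[19,35,54],[19,-35,54],[45,70,16],[-45,70,16]]
print((proj(d,np.array([Rb@np.array(x)/1e3+ob for x in q]))*1.5625).round())
E
```

```text
[ 0.47919841 -0.4517625   0.19997844] [ 0.03607948 -0.13422391  0.23309314] [-0.849  0.234 -0.341  0.706  0.202  0.983]
grasp [ 0.0006 -0.0007  0.091   0.0014  0.001  -0.0065]
[[378. 199.]
 [383. 401.]
 [392. 245.]
 [394. 378.]
 [417. 245.]
 [417. 378.]
 [463. 170.]
 [297. 171.]]
```

View pics/w3b.png

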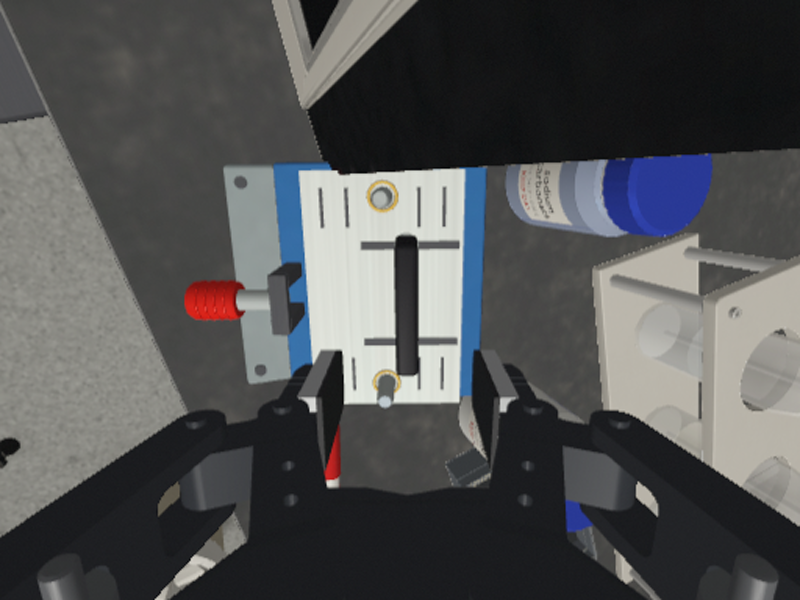

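The bar is vertical in the picture at column 406, against the jaw centre line at 407, so the jaws are centred on it. The dowel tips are within 3 px of prediction. I'll go down, then close softly.

Emit:
{"fn": "arm_command", "kwargs": {
  "commands": [
    [[0,0,0.02,0.001,0.001,-0.006],[0,0,0.04,0.001,0.001,-0.006],[0.0006,0,0.06,0.001,0.001,-0.006],[0.0006,0,0.075,0.001,0.001,-0.006],[0.0006,0,0.085,0.001,0.001,-0.006],[0.0006,0,0.091,0.001,0.001,-0.006],[0.0006,0,0.091,0.001,0.001,-0.006],[0.0006,0,0.091,0.001,0.001,-0.006]]
  ]
}}

```text
time_s: 6.7
tool_pos: [0.5098, -0.4581, 0.1143]
eef_rot: [2.23, 1.777, 0.315]
wrist_force: [0.5, -0.4, -0.4]
finger_gap: 0.524
grip_force: 0.0
```

```bash
python3 - <<'E'
from h import *
d=snap('wrist','w4'); s=ctrl.sense(); print(s['tool_pos'],s['wrist_force'],s['joints'].round(3))
Rb,ob=bedT(ST); Rm=toolR(-Rb[:,2],Rb[:,0])
print('grasp',rel(Rb@[.0137,0,.053]+ob,Rm).round(4))
cv2.imwrite('pics/w4b.png',cv2.resize(cv2.imread('pics/w4.png')[84:384,60:460],(800,600),interpolation=cv2.INTER_CUBIC))
E
```

```text
[ 0.50989561 -0.45823956  0.11457054] [ 0.78915641 -0.60483704 -0.65346206] [-0.818  0.356 -0.389  0.531  0.193  1.007]
grasp [-0.0001 -0.0001  0.0001  0.0005 -0.0001  0.    ]
```

View pics/w4b.png

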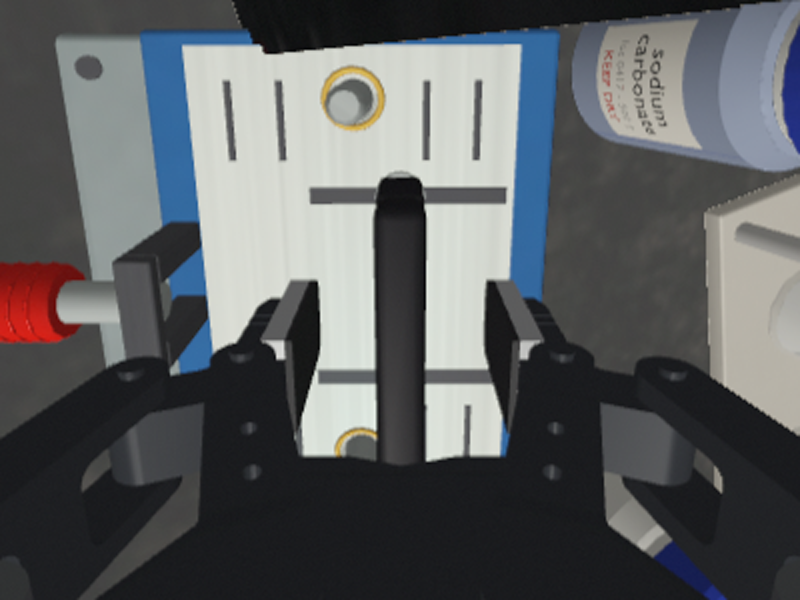

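The bar is at columns 376–426 (centre 401), midway between the pads at 319 and 486. Closing gently.

Emit:
{"fn": "arm_command", "kwargs": {
  "commands": [
    [[0,0,0,0,0,0],[0,0,0,0,0,0],[0,0,0,0,0,0],[0,0,0,0,0,0],[0,0,0,0,0,0],[0,0,0,0,0,0],[0,0,0,0,0,0],[0,0,0,0,0,0]]
  ],
  "grip": 0.0,
  "grip_force": 20
}}

```text
time_s: 7.55
tool_pos: [0.5097, -0.4581, 0.1143]
eef_rot: [2.23, 1.777, 0.314]
wrist_force: [-2.8, 1.1, 5.8]
finger_gap: 0.136
grip_force: 24.1
```

```bash
cat > f.py <<'E'
from h import *
s=ctrl.sense(); Rt=rot(s['eef_rot']); Rb,ob=bedT(ST)
print('F tool',(Rt.T@s['wrist_force']).round(2),'M tool',(Rt.T@s['ft_torque']).round(3),'grip',s['grip_force'],s['finger_gap']*85.4)
print('tcp in bed',(Rb.T@(s['tool_pos']-ob)).round(5),'rot vs bed',R.from_matrix(toolR(-Rb[:,2],Rb[:,0]).T@Rt).as_rotvec().round(4),s['time_s'])
E
python3 f.py
```

```text
F tool [ 0.41 -0.75 -6.47] M tool [ 0.66   0.091 -0.062] grip 24.127058386802673 11.603437229047092
tcp in bed [0.01346 0.00013 0.05293] rot vs bed [-0.      0.0001  0.0001] 7.55
```

Emit:
{"fn": "arm_command", "kwargs": {
  "commands": [
    [[0,0,-0.0002,0,0,0],[0,0,-0.0004,0,0,0],[0,0,-0.0006,0,0,0],[0,0,-0.0008,0,0,0],[0,0,-0.001,0,0,0],[0,0,-0.001,0,0,0],[0,0,-0.001,0,0,0],[0,0,-0.001,0,0,0]]
  ]
}}

```text
time_s: 8.35
tool_pos: [0.5092, -0.4576, 0.1142]
eef_rot: [2.231, 1.778, 0.314]
wrist_force: [0.7, -1.8, -3.5]
finger_gap: 0.135
grip_force: 22.8
```

```bash
python3 f.py
```

```text
F tool [-1.58 -0.14  3.64] M tool [ 0.247 -0.258 -0.095] grip 22.761131823062897 11.531428938014141
tcp in bed [0.01286 0.00053 0.053  ] rot vs bed [0.0011 0.001  0.0001] 8.35
```

Emit:
{"fn": "arm_command", "kwargs": {
  "commands": [
    [[0,0,0,0,0,0],[0,0,0,0,0,0],[0,0,0,0,0,0],[0,0,-0.0005,0,0,0],[0,0,-0.001,0,0,0],[0,0,-0.0015,0,0,0],[0,0,-0.002,0,0,0],[0,0,-0.002,0,0,0]]
  ],
  "grip_force": 60
}}

```text
time_s: 9.15
tool_pos: [0.5085, -0.4574, 0.1165]
eef_rot: [2.23, 1.778, 0.315]
wrist_force: [-0.3, -1.4, -3.8]
finger_gap: 0.124
grip_force: 60.5
```

```bash
python3 f.py
```

```text
F tool [-1.48 -1.3   3.55] M tool [ 0.571 -0.098  0.004] grip 60.50061106681824 10.62703321351125
tcp in bed [0.01302 0.00054 0.05539] rot vs bed [0.0008 0.0009 0.0002] 9.15
```

Emit:
{"fn": "arm_command", "kwargs": {
  "commands": [
    [[0,0,-0.001,0,0,0],[0,0,-0.0025,0,0,0],[0,0,-0.004,0,0,0],[0,0,-0.0055,0,0,0],[0,0,-0.007,0,0,0],[0,0,-0.0085,0,0,0],[0,0,-0.01,0,0,0],[0,0,-0.01,0,0,0]]
  ]
}}

```text
time_s: 9.95
tool_pos: [0.5054, -0.4569, 0.1262]
eef_rot: [2.23, 1.777, 0.315]
wrist_force: [0.5, 0.2, -2.2]
finger_gap: 0.128
grip_force: 60.6
```

```bash
python3 f.py
```

```text
F tool [ 0.34 -0.36  2.17] M tool [ 0.63  -0.012  0.027] grip 60.55660665035248 10.901956599493461
tcp in bed [0.01333 0.00033 0.06559] rot vs bed [0.0002 0.0006 0.0001] 9.95
```

Emit:
{"fn": "arm_command", "kwargs": {
  "commands": [
    [[0,0,-0.0015,0,0,0],[0,0,-0.003,0,0,0],[0,0,-0.005,0,0,0],[0,0,-0.007,0,0,0],[0,0,-0.009,0,0,0],[0,0,-0.011,0,0,0],[0,0,-0.012,0,0,0],[0,0,-0.012,0,0,0]]
  ]
}}

```text
time_s: 10.75
tool_pos: [0.5014, -0.456, 0.1375]
eef_rot: [2.23, 1.777, 0.315]
wrist_force: [-0.2, 0.6, -4.0]
finger_gap: 0.129
grip_force: 60.6
```

```bash
python3 f.py; python3 -c "
from h import *
snap('wrist','w5'); cv2.imwrite('pics/w5b.png',cv2.imread('pics/w5.png'))"
```

```text
F tool [ 0.57 -1.7   3.6 ] M tool [ 0.632 -0.038 -0.019] grip 60.55514752864838 10.980911477088542
tcp in bed [0.01335 0.0003  0.07758] rot vs bed [0.0002 0.0005 0.0001] 10.75
```

View pics/w5b.png

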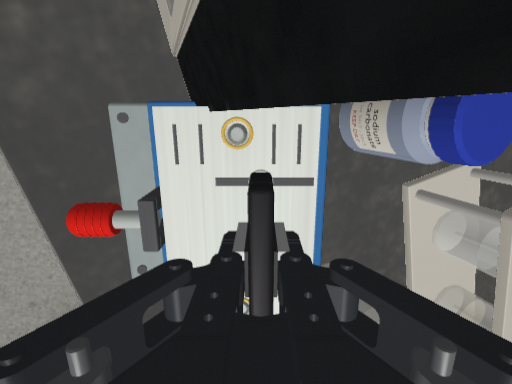

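The plate is rising squarely with the tool, and the dowel at (238,132) is now only just above its hole. On to clear the tips.

Emit:
{"fn": "arm_command", "kwargs": {
  "commands": [
    [[0,0,-0.0015,0,0,0],[0,0,-0.003,0,0,0],[0,0,-0.005,0,0,0],[0,0,-0.007,0,0,0],[0,0,-0.009,0,0,0],[0,0,-0.011,0,0,0],[0,0,-0.013,0,0,0],[0,0,-0.015,0,0,0]]
  ]
}}

```text
time_s: 11.6
tool_pos: [0.4962, -0.4548, 0.1515]
eef_rot: [2.23, 1.778, 0.315]
wrist_force: [-1.0, 0.1, -3.3]
finger_gap: 0.129
grip_force: 60.5
```

Emit:
{"fn": "arm_command", "kwargs": {
  "commands": [
    [[0,0,-0.002,0,0,0],[0,0,-0.004,0,0,0],[0,0,-0.005,0,0,0],[0,0,-0.005,0,0,0],[0,0,-0.005,0,0,0],[0,0,-0.005,0,0,0],[0,0,-0.005,0,0,0],[0,0,-0.005,0,0,0]]
  ]
}}

```text
time_s: 12.4
tool_pos: [0.4946, -0.4544, 0.1559]
eef_rot: [2.23, 1.778, 0.315]
wrist_force: [-0.2, -1.0, -3.1]
finger_gap: 0.129
grip_force: 60.5
```

```bash
python3 f.py; python3 - <<'E'
from h import *
s=ctrl.sense(); Rt=rot(s['eef_rot']); p=s['tool_pos']; print(p,s['joints'].round(3))
off=.0133  # handle x in plate
yaw=RE[2]
def pose(x,y,zpl,yaw):  # plate centre target, level
    Rp=R.from_euler('z',yaw).as_matrix(); return Rp@[off,0,.047]+[x,y,zpl], toolR(-Rp[:,2],Rp[:,0])
for n,a in [('lift',(p[0]-.06,p[1],p[2]+.06,None)),('mid',(.36,-.2,.19,.25)),('mid2',(.36,.1,.19,.25)),('above',(RE[0],RE[1],.10,yaw)),('down',(RE[0],RE[1],.022,yaw))]:
    if a[3] is None: print(n,rel(np.array(a[:3]),Rt).round(4)); continue
    q,Rm=pose(*a); print(n,q.round(3),rel(q,Rm).round(4))
E
```

```text
F tool [-1.04 -0.99  2.93] M tool [ 0.618 -0.002 -0.   ] grip 60.539456605911255 11.040666291352485
tcp in bed [0.01315 0.00037 0.0973 ] rot vs bed [0.0006 0.0007 0.0001] 12.4
[ 0.49459942 -0.45441415  0.15590715] [-0.832  0.294 -0.37   0.616  0.197  0.992]
lift [-0.0133 -0.0344 -0.0764  0.      0.      0.    ]
mid [ 0.373 -0.197  0.237] [ 0.2242 -0.1377 -0.1363  0.343   0.0822 -0.47  ]
mid2 [0.373 0.103 0.237] [ 0.5166 -0.2006 -0.159   0.343   0.0822 -0.47  ]
above [0.575 0.341 0.147] [ 0.7938 -0.096  -0.0249  0.3489  0.0247 -0.1442]
down [0.575 0.341 0.069] [ 0.7938 -0.1227  0.0484  0.3489  0.0247 -0.1442]
```

```bash
cat >> h.py <<'E'
OFF=.0133
def pose(x,y,zt,yaw,tilt=0):
    Rp=R.from_euler('z',yaw).as_matrix()@R.from_euler('y',-tilt).as_matrix(); return np.array([x,y,zt]), toolR(-Rp[:,2],Rp[:,0])
E
python3 - <<'E'
from h import *
t=load('top0')
for z in (.05,.1,.2): print(z,'knobs',onz(t,262,228,z).round(3),onz(t,238,225,z).round(3),'console front edge',onz(t,300,216,z).round(3))
print('beaker top',onz(t,187,155,.086).round(3),'dropper',onz(t,155,145,.113).round(3))
s=ctrl.sense(); cur=(s['tool_pos'],s['eef_rot'])
P=pose(.385,-.43,.2,-.079,0); print('A',rel(*P,cur).round(4))
for q in [(.385,-.43,.2),(.385,.2,.2),(.575,.341,.16)]:
    print(rel(*pose(*q,-.079,0),P).round(4))
E
```

```text
0.05 knobs [ 0.456 -0.068  0.05 ] [0.465 0.021 0.05 ] console front edge [ 0.504 -0.207  0.05 ]
0.1 knobs [ 0.457 -0.067  0.1  ] [0.466 0.019 0.1  ] console front edge [ 0.503 -0.202  0.1  ]
0.2 knobs [ 0.46  -0.067  0.2  ] [0.468 0.014 0.2  ] console front edge [ 0.503 -0.192  0.2  ]
beaker top [0.715 0.212 0.086] dropper [0.745 0.324 0.113]
A [-0.0006 -0.0904 -0.0799  0.3489  0.0247 -0.1444]
[0. 0. 0. 0. 0. 0.]
[ 0.628  -0.0497  0.      0.      0.      0.    ]
[0.7836 0.1286 0.04   0.     0.     0.    ]
```

Emit:
{"fn": "arm_command", "kwargs": {
  "commands": [
    [[0,-0.01,-0.012,0,0,0],[0,-0.023,-0.025,0.02,0.002,-0.01],[0,-0.037,-0.038,0.07,0.005,-0.03],[0,-0.051,-0.05,0.13,0.01,-0.055],[0,-0.065,-0.062,0.2,0.015,-0.083],[0,-0.078,-0.072,0.27,0.02,-0.112],[0,-0.087,-0.078,0.33,0.024,-0.135],[-0.0006,-0.0904,-0.08,0.349,0.025,-0.144]]
  ]
}}

```text
time_s: 13.2
tool_pos: [0.3848, -0.4302, 0.2012]
eef_rot: [-2.307, -2.132, 0.0]
wrist_force: [0.9, -1.0, -3.2]
finger_gap: 0.13
grip_force: 60.5
```

```bash
python3 - <<'E'
from h import *
s=ctrl.sense(); print(s['tool_pos'],s['joints'].round(3),s['wrist_force'],s['finger_gap']*85.4)
for q in [(.385,-.43,.2),(.385,.2,.2),(.575,.341,.16)]:
    print(rel(*pose(*q,-.079,0)).round(4))
E
```

```text
[ 0.38484715 -0.43018754  0.20119253] [-0.841  0.298 -0.196  1.077 -0.     0.809] [ 0.850676   -0.97282694 -3.17141626] 11.142623652428654
[ 0.0002  0.0001  0.0012 -0.0002  0.      0.0002]
[ 6.282e-01 -4.950e-02  1.200e-03 -2.000e-04  0.000e+00  2.000e-04]
[ 7.838e-01  1.289e-01  4.110e-02 -2.000e-04  0.000e+00  2.000e-04]
```

Level and held. Now across in front of the console, along world +y.

Emit:
{"fn": "arm_command", "kwargs": {
  "commands": [
    [[0.02,-0.0016,0,0,0,0],[0.055,-0.0043,0,0,0,0],[0.095,-0.0075,0,0,0,0],[0.135,-0.0106,0,0,0,0],[0.175,-0.0138,0,0,0,0],[0.215,-0.017,0,0,0,0],[0.255,-0.02,0,0,0,0],[0.29,-0.023,0,0,0,0]]
  ]
}}

```text
time_s: 14.0
tool_pos: [0.3847, -0.1373, 0.2005]
eef_rot: [2.308, 2.131, 0.003]
wrist_force: [1.6, 0.3, -4.0]
finger_gap: 0.128
grip_force: 60.5
```

Emit:
{"fn": "arm_command", "kwargs": {
  "commands": [
    [[0.035,-0.0028,0,0,0,0],[0.075,-0.006,0,0,0,0],[0.115,-0.009,0,0,0,0],[0.155,-0.0122,0,0,0,0],[0.195,-0.0154,0,0,0,0],[0.235,-0.0185,0,0,0,0],[0.275,-0.0217,0,0,0,0],[0.315,-0.02,0,0,0,0]]
  ]
}}

```text
time_s: 14.8
tool_pos: [0.3894, 0.1781, 0.2007]
eef_rot: [-2.307, -2.131, -0.003]
wrist_force: [1.4, -0.7, -3.2]
finger_gap: 0.132
grip_force: 60.5
```

```bash
python3 - <<'E'
from h import *
s=ctrl.sense(); print(s['tool_pos'],s['joints'].round(3),s['wrist_force'],s['finger_gap']*85.4)
Rp=R.from_euler('z',RE[2]).as_matrix(); q=Rp@[OFF,0,0]+[RE[0],RE[1],0]
for z in (.16,.074,.069): print(rel(*pose(q[0],q[1],z,RE[2])).round(4))
E
```

```text
[0.38939101 0.17814709 0.20065852] [ 4.280e-01  2.300e-02 -5.270e-01  1.020e+00  1.000e-03  2.078e+00] [ 1.41735183 -0.714923   -3.23976387] 11.253530195925324
[ 0.1774  0.1723  0.0412  0.0011 -0.0017 -0.    ]
[ 0.1773  0.1722  0.1272  0.0011 -0.0017 -0.    ]
[ 0.1773  0.1722  0.1322  0.0011 -0.0017 -0.    ]
```

Emit:
{"fn": "arm_command", "kwargs": {
  "commands": [
    [[0.02,0.02,0.004,0,0,0],[0.05,0.048,0.01,0,0,0],[0.08,0.078,0.018,0,0,0],[0.11,0.107,0.026,0,-0.001,0],[0.14,0.136,0.033,0.001,-0.001,0],[0.165,0.16,0.039,0.001,-0.0017,0],[0.1774,0.1722,0.0412,0.001,-0.0017,0],[0.1774,0.1722,0.0412,0.001,-0.0017,0]]
  ]
}}

```text
time_s: 15.6
tool_pos: [0.5772, 0.3411, 0.1582]
eef_rot: [-2.307, -2.132, 0.001]
wrist_force: [-0.3, -1.1, -4.1]
finger_gap: 0.13
grip_force: 60.5
```

```bash
python3 - <<'E'
from h import *
d=snap('wrist','w6'); s=ctrl.sense(); print(s['tool_pos'],s['joints'].round(3),s['wrist_force'],s['finger_gap']*85.4)
Rp=R.from_euler('z',RE[2]).as_matrix(); q=Rp@[OFF,0,0]+[RE[0],RE[1],0]
for z in (.12,.074,.069): print(rel(*pose(q[0],q[1],z,RE[2])).round(4))
cv2.imwrite('pics/w6b.png',cv2.resize(cv2.imread('pics/w6.png'),(800,600),interpolation=cv2.INTER_CUBIC))
sc=np.array([[65,80,10],[65,-80,10],[-65,-80,10],[-65,80,10],[50,45,22],[50,-45,22],[-50,-45,22],[-50,45,22]])/1e3
print((proj(d,sc@Rp.T+[RE[0],RE[1],0])*1.5625).round())
Rt=rot(s['eef_rot']); pl=np.array([[45,70,10],[-45,70,10],[45,70,0],[-45,70,0]])/1e3
# plate frame from tool: y_t=plate x, x_t=plate y, z_t=-plate z ; origin
Rpl=np.c_[Rt[:,1],Rt[:,0],-Rt[:,2]]; o=s['tool_pos']-Rpl@[OFF,0,.047]; print('plate',o,(proj(d,pl@Rpl.T+o)*1.5625).round())
E
```

```text
[0.5759598  0.33988834 0.15844196] [ 0.533  0.493 -0.009  1.07  -0.     2.183] [-0.1653705  -0.48630541 -2.94769772] 10.61559330137445
[ 0.0015 -0.0008  0.0384 -0.0016  0.0012 -0.0001]
[ 0.0016 -0.0007  0.0844 -0.0016  0.0012 -0.0001]
[ 0.0016 -0.0007  0.0894 -0.0016  0.0012 -0.0001]
[[493. 154.]
 [481. 402.]
 [289. 402.]
 [269. 154.]
 [467. 216.]
 [462. 361.]
 [304. 361.]
 [294. 216.]]
plate [0.56262279 0.34088985 0.11146312] [[496. 171.]
 [233. 171.]
 [491. 172.]
 [244. 172.]]
```

View pics/w6b.png

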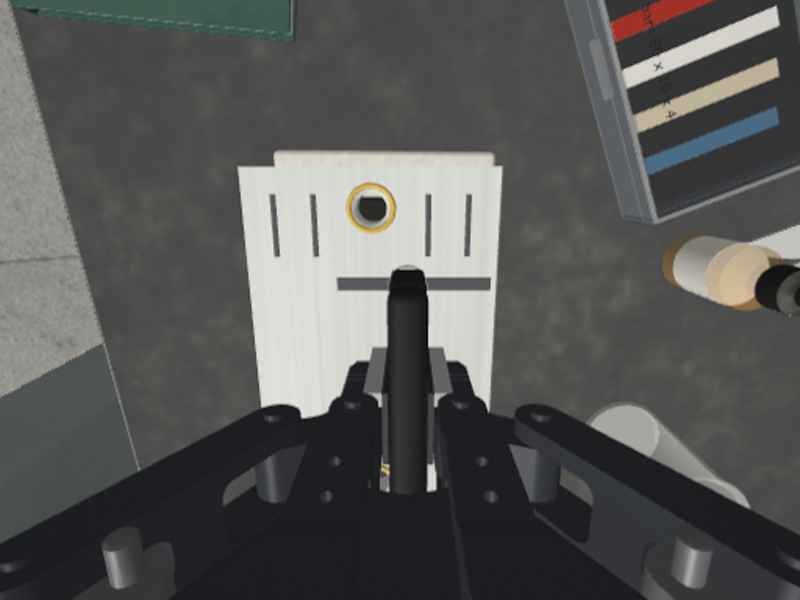

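The plate sits squarely over the rest. The board's far edge spans columns 273–495 at row 152 (predicted 269–493, row 154), and the plate corners are at 239 and 502. Lowering.

Emit:
{"fn": "arm_command", "kwargs": {
  "commands": [
    [[0.0005,-0.0003,0.012,-0.001,0.001,0],[0.001,-0.0007,0.027,-0.0016,0.0012,0],[0.0015,-0.0007,0.042,-0.0016,0.0012,0],[0.0015,-0.0007,0.057,-0.0016,0.0012,0],[0.0015,-0.0007,0.07,-0.0016,0.0012,0],[0.0015,-0.0007,0.079,-0.0016,0.0012,0],[0.0015,-0.0007,0.083,-0.0016,0.0012,0],[0.0015,-0.0007,0.083,-0.0016,0.0012,0]]
  ]
}}

```text
time_s: 16.45
tool_pos: [0.5748, 0.341, 0.0755]
eef_rot: [2.308, 2.131, -0.001]
wrist_force: [0.2, -0.8, -4.0]
finger_gap: 0.125
grip_force: 60.4
```

```bash
python3 - <<'E'
from h import *
s=ctrl.sense(); print(s['tool_pos'],s['wrist_force'],s['ft_torque'].round(2))
Rp=R.from_euler('z',RE[2]).as_matrix(); q=Rp@[OFF,0,0]+[RE[0],RE[1],0]
print(rel(*pose(q[0],q[1],.069,RE[2])).round(4))
E
```

```text
[0.5747743  0.34095807 0.07549634] [ 0.15140898 -0.78916831 -4.02989472] [-0.   -0.06 -0.03]
[ 0.0005  0.0004  0.0065 -0.0003  0.0008 -0.0001]
```

Emit:
{"fn": "arm_command", "kwargs": {
  "commands": [
    [[0,0,0.001,0,0,0],[0,0,0.002,0,0,0],[0,0,0.003,0,0,0],[0,0,0.004,0,0,0],[0,0,0.005,0,0,0],[0,0,0.0057,0,0,0],[0,0,0.0062,0,0,0],[0,0,0.0062,0,0,0]]
  ]
}}

```text
time_s: 17.25
tool_pos: [0.5751, 0.3411, 0.0699]
eef_rot: [2.307, 2.131, 0.0]
wrist_force: [-0.4, 0.5, -2.1]
finger_gap: 0.129
grip_force: 60.4
```

Emit:
{"fn": "arm_command", "kwargs": {
  "commands": [
    [[0,0,0.0002,0,0,0],[0,0,0.0004,0,0,0],[0,0,0.0006,0,0,0],[0,0,0.0008,0,0,0],[0,0,0.001,0,0,0],[0,0,0.001,0,0,0],[0,0,0.001,0,0,0],[0,0,0.001,0,0,0]]
  ]
}}

```text
time_s: 18.05
tool_pos: [0.5751, 0.3412, 0.0693]
eef_rot: [2.307, 2.131, 0.001]
wrist_force: [-1.3, -0.3, 0.4]
finger_gap: 0.129
grip_force: 61.0
```

The weight is now on the rest (wrist force z rose from −4 N to about 0). Release and rise straight up.

Emit:
{"fn": "arm_command", "kwargs": {
  "commands": [
    [[0,0,0,0,0,0],[0,0,0,0,0,0],[0,0,0,0,0,0],[0,0,0,0,0,0],[0,0,0,0,0,0],[0,0,0,0,0,0],[0,0,0,0,0,0],[0,0,0,0,0,0]]
  ],
  "grip": 0.045
}}

```text
time_s: 18.85
tool_pos: [0.5751, 0.3412, 0.069]
eef_rot: [2.307, 2.131, 0.0]
wrist_force: [0.0, 0.6, -0.1]
finger_gap: 0.526
grip_force: 0.0
```

Emit:
{"fn": "arm_command", "kwargs": {
  "commands": [
    [[0,0,-0.005,0,0,0],[0,0,-0.015,0,0,0],[0,0,-0.03,0,0,0],[0,0,-0.05,0,0,0],[0,0,-0.075,0,0,0],[0,0,-0.1,0,0,0],[0,0,-0.12,0,0,0],[0,0,-0.12,0,0,0]]
  ]
}}

```text
time_s: 19.65
tool_pos: [0.5771, 0.3424, 0.1942]
eef_rot: [2.306, 2.13, 0.012]
wrist_force: [-0.4, 0.2, 0.2]
finger_gap: 0.528
grip_force: 0.0
```

```bash
python3 - <<'E'
from h import *
d=snap('wrist','w7'); s=ctrl.sense(); print(s['tool_pos'],s['wrist_force'],s['finger_gap'],s['time_s'])
snap('top','top7')
a=cv2.resize(cv2.imread('pics/w7.png'),(480,360)); t=cv2.imread('pics/top7.png')
o=np.zeros((600,800,3),np.uint8); o[:360,:480]=a; o[:320,480:]=cv2.resize(t[170:234,125:189],(320,320)); o[360:,:480]=cv2.resize(t[140:260,100:340],(480,240)); o[330:530,480:720]=cv2.resize(t[190:240,335:395],(240,200)); cv2.imwrite('pics/f.png',o)
E
```

```text
[0.57634978 0.3419658  0.19203554] [ 0.84739166  0.71262438 -0.16753382] 0.5268211536870134 19.7
```

View pics/f.png

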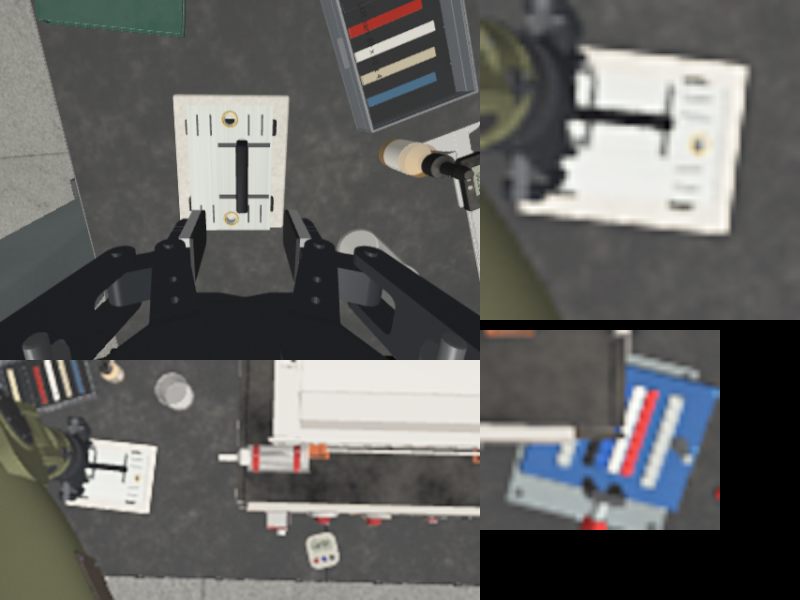

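The plate lies square on the rest, with the strip ends showing evenly (272,127 and 272,205 on one side). The keeper is still out, and the beaker, dropper and timer are where they were. Handing in.

```bash
python3 -c "
from plant import ctrl
print(ctrl.close_job())"
```

```text
the job is handed in; nothing more can be done
None
```

I pulled the keeper fully out, drew the plate off its dowels parallel to the bed, and set it down level on both strips of the rest. I handed the job in at about 20 s; no verdict came back, but the last pictures show the plate square on the rest and the keeper still out.

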